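# Refit the drip tray's grate

## Task

The washed grate lies on the counter beside the drip tray: put it back. Lift it by its handle, hook its rear edge (the one farther from the handle) under the retaining lip at the tray's back and slide it home, then swing the front down and press it gently until the spring clip snaps over its front edge and the grate lies flat on its ledge all round, and let go. Force nothing, the sheet bends easily, and leave the other things on the counter where they are.

Things in the scene. Friction and masses are not known exactly. Their poses are not given: they have to be found in the camera images.
- grate: Loose flat dark steel grate, 0.29 to 0.40 kg: 150 mm front to back (x), 130 mm wide (y), 4 mm thick, bars along x, one fixed upright strap handle. Origin: centre of its underside. +x points to its rear edge (rolled, rounded; goes under the lip), -x to its front edge, z up.
- grate_handle (a point): Centre of the handle's cross bar: 15 mm in front of the grate's origin, 36 mm above its underside. The bar runs along the grate's y, 72 mm long, 10 mm thick (in x), 14 mm tall, open underneath for 25 mm. A firm grip (60 N or more) on its two faces, along x, holds the grate without turning.
- grate_rear (a point): Middle of the grate's rear edge, at half its thickness (75 mm behind its origin, 2 mm above its underside).
- grate_front (a point): Middle of the grate's front edge, at half its thickness (75 mm in front of its origin, 2 mm above its underside). Behind it the frame is 14 mm wide and solid.
- station: Stand of the drip tray, screwed to the counter: 200 mm front to back, 171 mm wide over the thumb screws that clamp a shallow stainless pan in it. Origin: centre of its foot on the counter; +x to the tray's back (lip), -x to its front (clip). The screws sit in slots: the whole pan stands up to 16 mm further forward or back than its middle place, which no reading tells; feel for it.
- station_seat (a point): Where the origin of the seated grate comes, 34 mm above the counter, for a pan in its middle place. It is the top of a ledge that runs all round the pan: 10 mm wide at the sides, 12 mm at the front, 30 mm at the back. The seat is 152 mm long (grate + 2 mm) and 136 mm wide; front and side walls rise 4 mm above the ledge, level with the seated grate's top.
- station_stop (a point): Foot of the stop wall at the back of the ledge (76 mm behind the seat's centre), for a pan in its middle place; truly up to 16 mm further forward or back. Pushed home, the grate's rear edge touches it: 5 to 10 N is a sure touch. The thin sheet is bent by more than 30 N between grate and tray.
- station_lip (a point): Lower side of the retaining lip's edge, 11 mm in front of the stop, for a pan in its middle place; truly up to 16 mm further forward or back. The lip runs over the full width; its underside is 8 mm above the ledge, its top 11 mm. The 4 mm grate goes under it only with its front raised, by about 0.2 to 0.28 rad.
- catch (a joint): Spring clip, 34 mm wide, at the middle of the pan's front wall: a leaf hinged at its foot; nose 5 mm in over the seat, 1.5 mm above the seated grate; flare leaning out above it to 55 mm over the counter. Rad: 0 = sprung in, grows as the nose is pushed out. The grate's front edge, pressed down (5 to 10 N there, up to 15 N at the handle), opens it to about 0.12; then it snaps back to 0.
- sugar_shaker: Bystander, not to be moved: white sugar shaker with a domed top, 49 mm wide, 88 mm tall; origin at the centre of its foot.
- cinnamon_jar: Bystander, not to be moved: clear spice jar with a white cap, 47 mm wide, 98 mm tall; origin at the centre of its foot.
- paper_cups: Bystander, not to be moved: short stack of nested blue paper cups, 58 mm wide, 86 mm tall; origin at the centre of its foot.
- honey_bottle: Bystander, not to be moved: amber squeeze bottle with a white nozzle, 44 mm wide, 155 mm tall; origin at the centre of its foot.
- milk_carton: Bystander, not to be moved: tall square drink carton, 60x60x184 mm; origin at the centre of its foot.
- timer: Bystander, not to be moved: digital kitchen timer on a foot, 48x82x63 mm; origin at the centre of its foot.

How it is judged:
By the outcome, as a careful person would: the job done as asked, in the order asked, and still so for the second after the job is handed in, with the robot touching nothing.
It also fails if it takes over 56 s, if anything falls off the work surface, if the arm or the gripper's body presses on something with over 40 N, if the wrist force passes 120 N, or if a joint passes its speed limit or range.

## Robot

A 7-joint arm with a two-finger parallel gripper is mounted at the origin on a cart in front of the work surface, level with it; the furniture and walls round the work are solid. World frame = base frame: x ahead of the robot, y to its left, z up, the work surface at z = 0. Lengths are in mm, angles in rad, forces in N, time in s.
With the tool pointing down it reaches from about 400 to 875 mm from the base axis. Payload 4.4 kg.
Tool frame: the origin (TCP) lies at the very end of the fingers, on their centre line; the grasp point (between the pads) lies 19 mm behind it; z points along the fingers, y is the line along which they close (so a half turn about z gives the same grasp; the last joint's range is limited). The gripper opens to 85 mm and grips with 20 to 120 N. Pads are 22 mm wide; open, the fingers measure 114 mm over their backs; the gripper's body (76 mm by 85 mm) begins 54 mm behind the grasp point. The pads swing forward as they close: fully open they stand 13 mm farther back than shut.
Start: joints at [-1.371, 0.628, 0.038, 1.517, -0.027, 0.996, -0.02], TCP at [170.718, 627.195, 231.313] pointing down, gripper open.
Joint ranges: [-3.06, 3.06], [-0.37, 2.12], [-1.25, 1.32], [0.18, 2.47], [-1.1, 4.24], [0.23, 1.98], [-2.94, 2.94]. Speed limits (rad/s): [2.57, 2.57, 3.14, 3.14, 3.14, 3.14, 3.14].

## Interface

Orientations are given as [roll, pitch, yaw] about the fixed x, y, z axes, in that order (R = Rz(yaw) Ry(pitch) Rx(roll)).
In Python, from cell import monitor, viewer, workorder gives the robot as it stands.
- The arm moves only by the tool arm_command, never from a script. Its argument "series" is one flat list of numbers, 5 for each row, row after row: the opening in per cent of the stroke, from 0 (shut) to 100 (fully open), then the shift along the tool's x, y, z in cm, then the turn about the tool's z in degrees. In form: [claw, x, y, z, roll, claw, x, y, z, roll, ...]. A call has exactly 5 rows; each row is the pose to reach, as a shift and turn from the pose commanded when the call began, along the tool's axes at that moment; what a row does not reach only later rows make up. A row lasts 1/12 s, in which the tool goes at most 41.7 mm and 7.16 degrees, less where a joint would pass 70% of its speed; a pose out of reach is approached as far as the arm can. A call with a gripper value outside its range is refused whole. The fingers move at their own pace and stop on an object; the grip force is fixed at half the most. Time passes only in rows, so rows that repeat a pose let the fingers close, or fill a call up. It gives the time, the measured TCP pose, the force, the opening and the grip force at its end, in the units of the state.
- monitor.read_state(): the state, without advancing time (a new reading comes with each control period).
- viewer.get_image(name): name is "scene" or "top"; returns (picture, depth): 420x560x3 uint8, red, green, blue; 420x560 float32, mm along the optical axis (not along the pixel's ray), 0 where there is no reading.
- viewer.camera_model(name): a dict with "mtx" (3x3 intrinsics, pixels), "R" (3x3) and "t" (3): a world point X has camera coordinates R X + t. Camera axes: x right, y down, z forward; pixel columns grow to the right and rows downward; lengths in mm; the calibration is good to about 2 mm. A picture is of the moment at which its call begins. camera_model takes no time and is no camera call.
- workorder.finish_job(): hands the job in; it is judged then, once.
The state is a dict: "clock": time; "qpos": joint angles; "qd": joint speeds; "tau": joint torques, N m; "eef_pos": TCP position; "tool_rot": TCP orientation; "force": force on the tool from outside, world axes, zero at the start; "torque": the same for the moment, N m; "width": finger opening in mm; "gripper_force": force on a finger pad.
Only numpy, scipy, OpenCV 4.12 (cv2) and the standard library are available. Lean on these libraries where they do the work, as an engineer would, in place of code of your own. Each camera call takes 0.05 s, during which the arm holds its last target. There are 200 camera calls.

## Working session

There is one attempt and no reset: what is moved stays moved. The work goes in short steps, Python scripts to look and compute and a tool call to move; the robot and the scene stay as the last step left them, time stands still between calls to the robot, and variables do not carry over. Pictures are saved under pics/ and viewed, at most 10 in all, crops included, and the job is handed in when it is done.

Besides the shell and the picture viewer there is one more tool, called after ">>>" as name(argument=value, ...) on one line, values as JSON. arm_command: Moves the arm, as the interface text tells. Its arguments: {"type":"object","properties":{"series":{"type":"array","items":{"type":"number"}}},"required":["series"]}

```bash
mkdir -p pics; cat > h.py <<'E'
import numpy as np, cv2
from cell import monitor, viewer, workorder
def cam(n):
    m=viewer.camera_model(n); return np.array(m["mtx"]),np.array(m["R"]),np.array(m["t"]).ravel()
def ray(n,u,v,z):
    K,R,t=cam(n); d=R.T@np.linalg.solve(K,[u,v,1.]); c=-R.T@t; return c+d*(z-c[2])/d[2]
def cloud(n,D):
    K,R,t=cam(n); v,u=np.mgrid[:D.shape[0],:D.shape[1]]
    p=np.stack([(u-K[0,2])/K[0,0]*D,(v-K[1,2])/K[1,1]*D,D],-1); return (p-t)@R
def proj(n,X):
    K,R,t=cam(n); p=K@(R@np.asarray(X,float)+t); return p[:2]/p[2]
E
python3 - <<'E'
from h import *
for n in("scene","top"):
    im,D=viewer.get_image(n); cv2.imwrite(f"pics/{n}0.png",im[:,:,::-1]); np.savez(f"{n}0.npz",im=im,D=D)
    K,R,t=cam(n); print(n,K[0,0],-R.T@t,R[2])
print(monitor.read_state())
E
```

```text
scene 428.6554264664173 [-177.78542577 -915.00778697  586.84359939] [ 0.61468821  0.64872711 -0.44867754]
top 443.68766296220264 [ 388.94216187 -148.36753917 1253.82055482] [ 0.12688783  0.01728471 -0.99176646]
{'clock': 0.1, 'qpos': array([-1.37079137,  0.62924598,  0.03843976,  1.51821293, -0.02702093,
        0.99628792, -0.01999558]), 'qd': array([ 0.00068419, -0.000202  ,  0.00157262, -0.00165431,  0.00030295,
       -0.00071493,  0.00055756]), 'tau': array([ 4.21541015e-03, -5.64530504e+01,  1.23128682e+00, -1.93970400e+01,
        1.14347582e-02,  5.46059120e-03, -2.40861436e-05]), 'eef_pos': array([170.568261  , 626.67727706, 230.50350718]), 'tool_rot': array([-3.13995585e+00, -5.85967820e-06,  2.87578601e+00]), 'force': array([0.15529371, 0.2404102 , 0.0179388 ]), 'torque': array([-0.00395071,  0.03530814,  0.00144092]), 'gripper_force': 0.0, 'width': 85.95758315003107}
```

View pics/scene0.png

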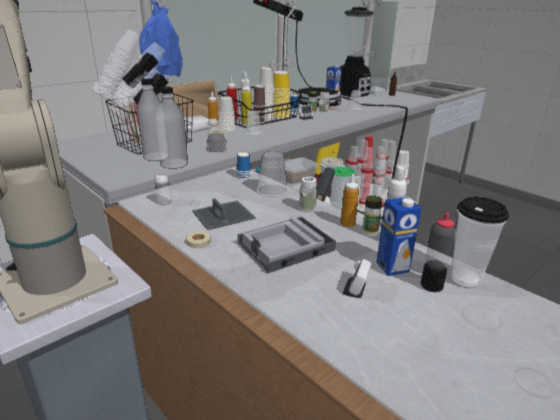

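View pics/top0.png

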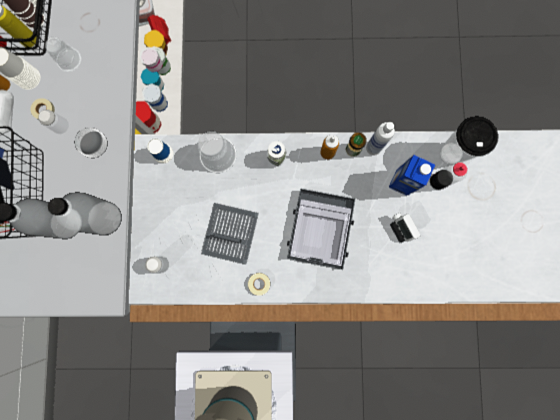

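The scene view shows the grate near (222,213) and the tray near (287,240). In the top view the grate is at (231,233), handle toward the robot, and the tray is at (321,228). I'll zoom in on both and compute points.

```bash
python3 - <<'E'
from h import *
a=np.load("top0.npz"); im,D=a["im"],a["D"]
c=im[175:285,190:370]; cv2.imwrite("pics/c1.png",cv2.resize(c[:,:,::-1],None,fx=4.4,fy=4.4,interpolation=cv2.INTER_CUBIC))
P=cloud("top",D)
for (u,v) in [(180,200),(280,280),(330,210),(320,240),(232,239),(231,215)]: print(u,v,P[v,u].round(1))
def box(m,name,z,off=(0,0)):
    cs,_=cv2.findContours(m.astype(np.uint8),0,1); c=max(cs,key=cv2.contourArea)
    w=np.array([ray("top",*q[0],z)[:2] for q in c],np.float32)
    print(name,cv2.minAreaRect(w)); return c
g=im.max(2)<120
reg=np.zeros(g.shape,bool); reg[195:275,195:268]=1
# grate: dark, low height
m=(g&reg&(P[:,:,2]<15)).astype(np.uint8); m=cv2.morphologyEx(m,cv2.MORPH_CLOSE,np.ones((7,7)))
box(m,"grate z2",4)
h=reg&(P[:,:,2]>25)&(P[:,:,2]<60); q=P[h]; print("handle",h.sum(),q.mean(0),q[:,2].max())
if h.sum()>4: box(h,"handle",43)
reg[:]=0; reg[180:280,275:365]=1
st=reg&(P[:,:,2]>25)&(P[:,:,2]<70); box(st,"station",38); q=P[st]; print(np.percentile(q[:,2],[5,50,95,100]))
E
```

```text
180 200 [572.1 155.8  -1.2]
280 280 [ 3.443e+02 -1.300e+02  3.000e-01]
330 210 [ 535.2 -269.2   39.8]
320 240 [ 454.5 -242.6   10.1]
232 239 [4.572e+02 4.000e-01 3.890e+01]
231 215 [527.2   8.1   4. ]
grate z2 ((476.1559753417969, 12.233840942382812), (129.0643310546875, 147.8822784423828), 76.53357696533203)
handle 97 [460.3464698   14.1469114   41.30149589] 48.5877392071236
handle ((460.3179626464844, 13.836650848388672), (72.69143676757812, 10.001079559326172), 76.73451232910156)
station ((484.220947265625, -250.92933654785156), (154.6020965576172, 196.9022979736328), 78.69558715820312)
[27.54675201 33.67531712 45.94173551 57.36037243]
```

View pics/c1.png

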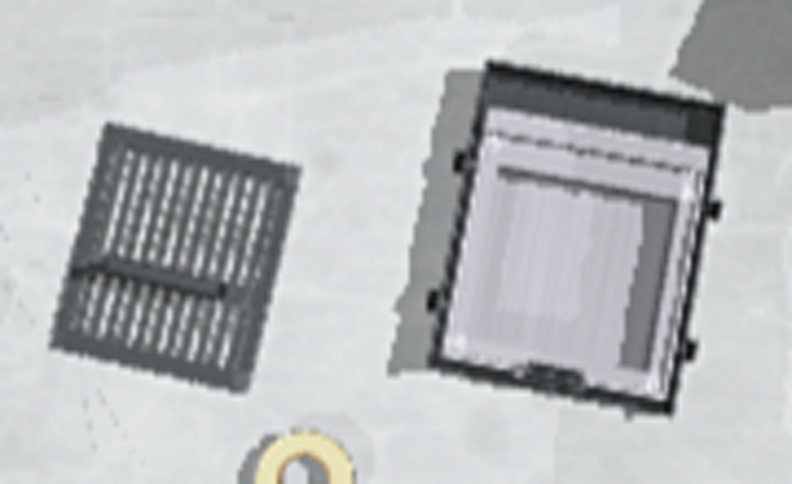

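The zoomed crop shows the grate with its handle bar from (75,265) to (225,292), so its front faces the robot. The tray's lip and back band are at the top (490–720, 65–165), the clip at (555,377). The handle measures 72.7×10 mm and the grate 148×129 mm, both matching the given sizes. Next is the pan's profile along its own axis.

```bash
python3 - <<'E'
from h import *
a=np.load("top0.npz"); im,D=a["im"],a["D"]; P=cloud("top",D)
# station rect from dark frame at its rim height; profile in station frame
th=np.radians(-11.3); ex=np.array([np.cos(th),np.sin(th)]); ey=np.array([-ex[1],ex[0]]); c=np.array([484.2,-250.9])
X=(P[:,:,:2]-c)@ex; Y=(P[:,:,:2]-c)@ey
for y0 in(-45,0,45):
    print("strip",y0)
    for x in range(-112,113,4):
        m=(abs(X-x)<=2)&(abs(Y-y0)<12)&(P[:,:,2]>-10)
        if m.sum(): print(x,P[m][:,2].round(0).min(),np.median(P[m][:,2]).round(1),im[m].mean(0).astype(int).tolist()[0],end=" | ")
    print()
E
```

```text
strip -45
-112 -7.0 0.2 210 | -108 -5.0 -2.4 208 | -104 -4.0 -0.4 196 | -100 -7.0 4.4 145 | -96 3.0 7.0 65 | -92 5.0 8.1 60 | -88 32.0 35.9 172 | -84 31.0 33.2 200 | -80 30.0 32.2 199 | -76 7.0 29.7 178 | -72 7.0 11.0 148 | -68 5.0 8.6 130 | -64 7.0 10.1 138 | -60 4.0 11.8 132 | -56 2.0 10.3 141 | -52 6.0 10.3 129 | -48 4.0 10.1 137 | -44 6.0 8.7 132 | -40 4.0 11.7 134 | -36 6.0 10.9 132 | -32 4.0 7.1 131 | -28 7.0 10.5 137 | -24 5.0 9.8 131 | -20 8.0 10.8 135 | -16 4.0 12.0 127 | -12 5.0 10.0 131 | -8 6.0 12.1 138 | -4 7.0 9.6 129 | 0 5.0 10.8 135 | 4 3.0 10.8 134 | 8 7.0 10.0 141 | 12 4.0 10.1 131 | 16 7.0 11.3 131 | 20 3.0 11.1 139 | 24 5.0 9.0 129 | 28 6.0 9.8 130 | 32 7.0 14.9 116 | 36 9.0 33.9 170 | 40 28.0 33.0 198 | 44 31.0 34.2 193 | 48 29.0 32.7 192 | 52 29.0 33.5 145 | 56 32.0 42.8 173 | 60 40.0 44.7 188 | 64 41.0 44.8 193 | 68 41.0 41.6 182 | 72 6.0 6.7 159 | 76 4.0 6.1 103 | 80 0.0 5.4 69 | 84 3.0 6.6 74 | 88 4.0 6.0 70 | 92 4.0 6.3 63 | 96 3.0 14.5 42 | 100 26.0 29.3 97 | 104 0.0 0.2 140 | 108 -5.0 -1.0 185 | 112 -5.0 -1.5 197 | 
strip 0
-112 -7.0 -1.9 214 | -108 -6.0 -
[... 1337 characters left out ...]
3 | -44 4.0 10.8 192 | -40 6.0 8.9 194 | -36 7.0 8.3 192 | -32 8.0 10.9 194 | -28 5.0 8.9 193 | -24 4.0 8.8 196 | -20 6.0 8.8 193 | -16 5.0 9.3 193 | -12 5.0 10.1 194 | -8 6.0 9.6 193 | -4 7.0 9.8 193 | 0 4.0 10.6 192 | 4 5.0 9.7 193 | 8 8.0 10.4 192 | 12 7.0 8.5 191 | 16 5.0 8.5 193 | 20 3.0 9.9 192 | 24 5.0 9.4 193 | 28 4.0 9.0 173 | 32 5.0 11.0 114 | 36 20.0 32.1 155 | 40 29.0 32.9 197 | 44 32.0 34.3 195 | 48 29.0 32.7 198 | 52 29.0 35.5 149 | 56 31.0 42.9 178 | 60 42.0 44.2 198 | 64 40.0 43.7 203 | 68 38.0 43.0 195 | 72 5.0 5.4 162 | 76 0.0 7.0 99 | 80 2.0 5.7 77 | 84 2.0 5.2 79 | 88 2.0 5.4 80 | 92 1.0 5.7 68 | 96 2.0 15.2 41 | 100 29.0 30.6 100 | 108 -4.0 -0.7 184 | 112 -6.0 -1.6 213 |
```

>>> arm_command(series=[100, 0, -4, 0, -1.7, 100, 0, -8, 0, -1.7, 100, 0, -12, 0, -1.7, 100, 0, -16, 0, -1.7, 100, 0, -20, 0, -1.7])

```text
clock: 0.52
eef_pos: [117.6, 431.9, 230.9]
tool_rot: [-3.141, -0.0, 2.905]
force: [-0.1, 0.0, 0.9]
width: 85.3
gripper_force: 0.0
```

>>> arm_command(series=[100, -4, -0.9, 0, 0, 100, -8, -1.8, 0, 0, 100, -12, -2.7, 0, 0, 100, -16, -3.6, 0, 0, 100, -20, -4.5, 0, 0])

```text
clock: 0.93
eef_pos: [303.4, 342.5, 231.3]
tool_rot: [3.142, -0.0, 2.906]
force: [1.0, 0.5, 0.1]
width: 85.4
gripper_force: 0.0
```

>>> arm_command(series=[100, -2.3, -2.8, 0, 0, 100, -4.6, -5.6, 0, 0, 100, -6.9, -8.4, 0, 0, 100, -9.2, -11.2, 0, 0, 100, -11.5, -14, 0, 0])

```text
clock: 1.35
eef_pos: [381.4, 178.9, 231.2]
tool_rot: [-3.141, -0.0, 2.906]
force: [0.1, -0.1, -0.3]
width: 85.5
gripper_force: 0.0
```

>>> arm_command(series=[100, -2.3, -2.8, 2, 0, 100, -4.6, -5.6, 4, 0, 100, -6.9, -8.4, 6, 0, 100, -9.2, -11.2, 8, 0, 100, -11.5, -14, 10, 0])

```text
clock: 1.77
eef_pos: [460.5, 16.1, 130.2]
tool_rot: [3.141, -0.0, 2.906]
force: [1.5, 0.6, 0.8]
width: 85.5
gripper_force: 0.0
```

```bash
python3 - <<'E'
from h import *
a=np.load("top0.npz"); im,D=a["im"],a["D"]; P=cloud("top",D)
th=np.radians(-11.3); ex=np.array([np.cos(th),np.sin(th)]); ey=np.array([-ex[1],ex[0]]); c=np.array([484.2,-250.9])
X=(P[:,:,:2]-c)@ex; Y=(P[:,:,:2]-c)@ey; Z=P[:,:,2]
# back ledge/lip patch widths & yaw, lip top
m=(X>50)&(X<75)&(abs(Y)<85)&(Z>38)&(Z<55); q=P[m].copy(); r=cv2.minAreaRect(np.c_[X[m],Y[m]].astype(np.float32)); print("lip",r, P[m][:,2].mean())
m=(X<50)&(X>-100)&(abs(Y)<85)&(Z>25)&(Z<40)&(im.min(2)>120); r=cv2.minAreaRect(np.c_[X[m],Y[m]].astype(np.float32)); print("pan",r,np.percentile(Y[m],[0.5,99.5]))
m=(X>-30)&(X<20)&(abs(Y)<85)&(Z>15)
h,e=np.histogram(Y[m],bins=np.arange(-84,85,4)); 
for i in range(len(h)):
    k=m&(Y>=e[i])&(Y<e[i+1])
    if k.sum(): print(e[i]+2,k.sum(),Z[k].mean().round(),im[k].mean(0).astype(int)[0],end=" | ")
# clip
k=(X<-78)&(X>-100)&(abs(Y)<40)&(Z>44); print("\nclip",X[k].mean(),Y[k].mean(),np.percentile(Y[k],[2,98]),Z[k].max())
s=monitor.read_state(); print(s["eef_pos"],s["tool_rot"])
E
```

```text
lip ((59.942474365234375, 6.135894775390625), (139.9208526611328, 14.814386367797852), 89.70332336425781) 43.89173111708906
pan ((-24.19281768798828, -0.7226181030273438), (155.99366760253906, 148.34304809570312), 89.98843383789062) [-71.40940377  77.06060236]
-74 1 25.0 170 | -70 33 27.0 85 | -66 4 37.0 101 | -62 27 36.0 155 | -58 28 34.0 154 | -54 27 33.0 190 | -50 21 27.0 122 | -38 1 16.0 122 | 22 1 15.0 198 | 46 1 15.0 196 | 54 1 16.0 183 | 58 1 16.0 184 | 62 4 28.0 189 | 66 25 32.0 195 | 70 27 33.0 199 | 74 26 35.0 200 | 78 9 36.0 171 | 82 18 30.0 74 | 
clip -87.68480570883597 5.823237208268239 [-10.25827028  20.98335532] 57.36037242921202
[460.54182784  16.06513365 130.23710545] [ 3.14148366e+00 -1.69466177e-04  2.90572268e+00]
```

>>> arm_command(series=[100, 0, -0.15, 2.5, 0, 100, 0, -0.15, 5, 0, 100, 0, -0.15, 7.5, 0, 100, 0, -0.15, 10, 0, 100, 0, -0.15, 11, 0])

```text
clock: 2.18
eef_pos: [454.6, 16.3, 23.3]
tool_rot: [-3.14, -0.016, 2.905]
force: [-0.2, 0.5, -1.3]
width: 86.0
gripper_force: 0.0
```

>>> arm_command(series=[100, 0, 0, 0.5, 0, 100, 0, 0, 0.9, 0, 90, 0, 0, 0.9, 0, 80, 0, 0, 0.9, 0, 70, 0, 0, 0.9, 0])

```text
clock: 2.6
eef_pos: [458.0, 16.8, 17.7]
tool_rot: [3.141, -0.007, 2.905]
force: [-0.8, 0.3, -2.5]
width: 70.4
gripper_force: 68.9
```

>>> arm_command(series=[60, 0, 0, 0, 0, 60, 0, 0, 0, 0, 60, 0, 0, 0, 0, 60, 0, 0, 0, 0, 60, 0, 0, 0, 0])

```text
clock: 3.02
eef_pos: [457.9, 16.9, 17.6]
tool_rot: [3.141, -0.007, 2.905]
force: [-1.6, -0.2, 1.6]
width: 70.0
gripper_force: 69.3
```

>>> arm_command(series=[60, 0, 0, -1, 0, 60, 0, 0, -2, 0, 60, 0, 0, -4, 0, 60, 0, 0, -6, 0, 60, 0, 0, -8, 0])

```text
clock: 3.43
eef_pos: [458.7, 16.2, 98.0]
tool_rot: [-3.141, -0.006, 2.905]
force: [0.2, -0.1, -3.2]
width: 70.4
gripper_force: 70.3
```

```bash
python3 - <<'E'
from h import *
im,D=viewer.get_image("scene"); np.savez("scene1.npz",im=im,D=D)
cv2.imwrite("pics/s1.png",cv2.resize(im[110:290,120:360,::-1],None,fx=3.2,fy=3.2,interpolation=cv2.INTER_CUBIC))
s=monitor.read_state(); print(s["eef_pos"],s["tool_rot"],s["qpos"],s["width"],s["force"],s["torque"])
E
```

```text
[460.69275492  16.22717013 100.97914539] [ 3.14023034e+00 -1.23473090e-03  2.90443770e+00] [-0.34454671  0.61810996  0.36622165  2.15571779 -0.50158544  0.4499688
  1.75086637] 70.40514040849895 [-0.16259375  0.37565981 -0.94566752] [ 0.07537199 -0.01701623 -0.01939944]
```

View pics/s1.png

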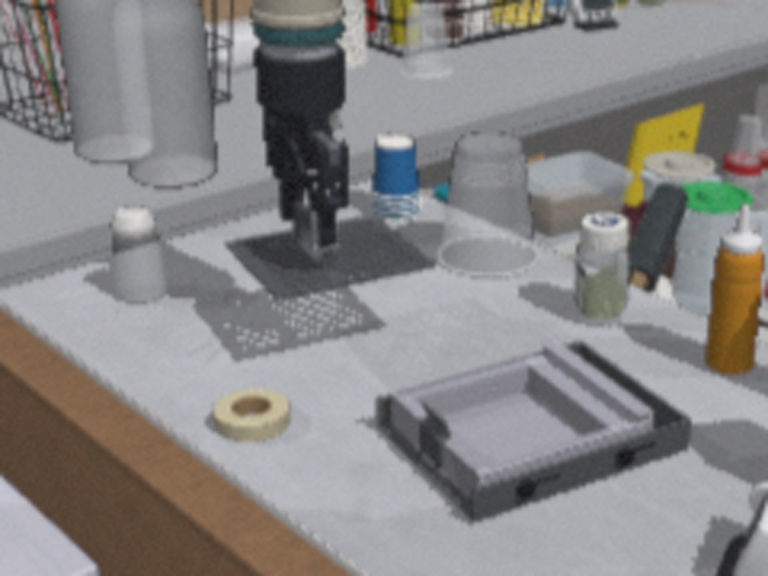

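The grate hangs from the gripper at (228–435, 205–295), clear of the counter. I'll fit a plane to find its tilt.

```bash
cat >> h.py <<'E'
def tilt(fit=True,yaw=None,zr=(20,200),tag=None):
    """grate plane in tool-yaw frame from the scene depth: slope along grate x (+ = rear up), y"""
    im,D=viewer.get_image("scene"); P=cloud("scene",D); s=monitor.read_state()
    if tag: cv2.imwrite(f"pics/{tag}.png",im[:,:,::-1])
    yaw=s["tool_rot"][2]-np.pi if yaw is None else yaw
    e=s["eef_pos"]; ex=np.array([np.cos(yaw),np.sin(yaw)]); ey=np.array([-ex[1],ex[0]])
    X=(P[:,:,:2]-e[:2])@ex; Y=(P[:,:,:2]-e[:2])@ey; Z=P[:,:,2]
    m=(D>0)&(im.max(2)<110)&(X>-75)&(X<105)&(abs(Y)<75)&(Z>e[2]-70)&(Z<e[2]+10)&(Z>zr[0])
    A=np.c_[X[m],Y[m],np.ones(m.sum())]; z=Z[m]; k=np.ones(len(z),bool)
    rng=np.random.default_rng(0); best=0
    for _ in range(300):
        i=rng.choice(len(z),3,False)
        try: w=np.linalg.solve(A[i],z[i])
        except Exception: continue
        if abs(w[0])>.7 or abs(w[1])>.3: continue
        g=abs(A@w-z)<3
        if g.sum()>best: best,k=g.sum(),g
    w=np.linalg.lstsq(A[k],z[k],rcond=None)[0]
    r=cv2.minAreaRect(np.c_[X[m][k],Y[m][k]].astype(np.float32))
    print("slope",w.round(3),"n",k.sum(),len(z),"x",np.percentile(X[m][k],[1,99]).round(),"y",np.percentile(Y[m][k],[1,99]).round(),"rect",r,"tcp",e.round(1),"F",np.round(s["force"],1),"T",np.round(s["torque"],2),"w",round(s["width"],1))
    return w
E
python3 -c "
from h import *
tilt()"
```

```text
slope [5.0000e-03 2.0000e-03 8.7827e+01] n 859 923 x [-55.  91.] y [-67.  60.] rect ((18.979690551757812, -1.837005615234375), (132.97726440429688, 151.00062561035156), 89.58544921875) tcp [460.9  16.3  99.6] F [ 0.4  0.2 -3. ] T [-0.01 -0.05  0.02] w 70.1
```

>>> arm_command(series=[60, -2, -2, 0, -6, 60, -4, -4, 0, -12, 60, -6, -6, 0, -18, 60, -8, -8, 0, -24, 60, -10, -10.2, 0, -30])

```text
clock: 3.95
eef_pos: [532.3, -106.6, 95.5]
tool_rot: [3.137, -0.006, -2.849]
force: [0.7, 0.7, -4.0]
width: 69.9
gripper_force: 70.4
```

```bash
python3 - <<'E'
from h import *
tilt(tag="s2")
im,D=viewer.get_image("top"); cv2.imwrite("pics/t2.png",cv2.resize(im[130:290,190:390,::-1],None,fx=3.8,fy=3.6,interpolation=cv2.INTER_CUBIC))
print(monitor.read_state()["qpos"].round(2), monitor.read_state()["tool_rot"])
E
```

```text
slope [-3.0000e-03  4.0000e-03  8.2219e+01] n 767 846 x [-58.  85.] y [-55.  69.] rect ((14.568885803222656, 8.512821197509766), (148.83880615234375, 128.90692138671875), 0.6825267672538757) tcp [ 536.3 -115.3   96.4] F [ 4.9 -7.7 -2.9] T [-0.82 -0.47 -0.09] w 70.2
[ 0.01  0.69  0.22  1.93 -0.26  0.55  2.26] [-3.13915445e+00 -2.17301018e-03 -2.85946681e+00]
```

View pics/t2.png

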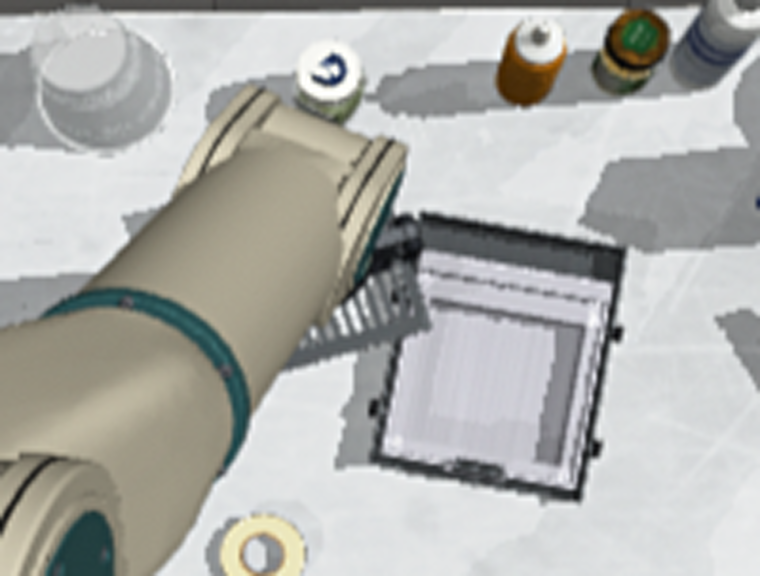

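>>> arm_command(series=[60, 0, 0, 0.8, 0, 60, 0, 0, 1.6, 0, 60, 0, 0, 2.4, 0, 60, 0, 0, 3.2, 0, 60, 0, 0, 3.6, 0])

```text
clock: 4.47
eef_pos: [530.7, -104.6, 59.1]
tool_rot: [3.137, -0.008, -2.853]
force: [-0.9, 0.2, -2.9]
width: 70.2
gripper_force: 70.6
```

>>> arm_command(series=[60, 0, 0, 0.1, 0, 60, 0, 0, 0.3, 0, 60, 0, 0, 0.5, 0, 60, 0, 0, 0.7, 0, 60, 0, 0, 0.7, 0])

```text
clock: 4.88
eef_pos: [532.8, -105.7, 54.5]
tool_rot: [3.139, -0.003, -2.854]
force: [-0.3, 1.2, 2.8]
width: 70.4
gripper_force: 71.3
```

>>> arm_command(series=[60, 0, 0, 0.1, 0, 60, 0, 0, 0.2, 0, 60, 0, 0, 0.3, 0, 60, 0, 0, 0.4, 0, 60, 0, 0, 0.4, 0])

```text
clock: 5.3
eef_pos: [534.2, -105.2, 51.5]
tool_rot: [3.139, -0.001, -2.853]
force: [2.2, 4.7, 10.4]
width: 70.1
gripper_force: 72.2
```

```bash
python3 - <<'E'
from h import *
tilt()
E
```

```text
slope [-7.4000e-02 -3.0000e-03  3.8673e+01] n 745 825 x [-60.  84.] y [-65.  62.] rect ((14.309974670410156, -1.1749725341796875), (151.1792755126953, 130.77685546875), 0.36542487144470215) tcp [ 534.2 -105.2   51.5] F [1.3 3.1 9.7] T [-0.04 -0.05  0.03] w 70.1
```

>>> arm_command(series=[60, 0, 0, 0.1, 0, 60, 0, 0, 0.2, 0, 60, 0, 0, 0.3, 0, 60, 0, 0, 0.4, 0, 60, 0, 0, 0.4, 0])

```text
clock: 5.77
eef_pos: [535.7, -104.4, 47.9]
tool_rot: [3.14, 0.002, -2.852]
force: [2.9, 6.4, 12.3]
width: 69.9
gripper_force: 72.7
```

```bash
python3 - <<'E'
from h import *
tilt()
E
```

```text
slope [-1.3100e-01 -1.3000e-02  3.5195e+01] n 723 786 x [-61.  82.] y [-65.  62.] rect ((12.362876892089844, -0.2166748046875), (150.98590087890625, 132.37452697753906), 0.38158726692199707) tcp [ 535.7 -104.4   47.9] F [ 2.7  5.4 11.1] T [ 0.27 -0.44  0.14] w 70.0
```

>>> arm_command(series=[60, 0, 0, 0.15, 0, 60, 0, 0, 0.3, 0, 60, 0, 0, 0.45, 0, 60, 0, 0, 0.6, 0, 60, 0, 0, 0.6, 0])

```text
clock: 6.23
eef_pos: [537.4, -103.2, 42.1]
tool_rot: [3.14, 0.005, -2.85]
force: [5.9, 7.3, 9.4]
width: 70.1
gripper_force: 72.8
```

```bash
python3 - <<'E'
from h import *
tilt()
E
```

```text
slope [-2.2000e-01 -2.7000e-02  2.9724e+01] n 491 541 x [-63.  44.] y [-66.  60.] rect ((-7.245594024658203, -3.0668106079101562), (114.31671142578125, 131.86399841308594), 0.8016976118087769) tcp [ 537.4 -103.1   42.2] F [ 5.4  7.7 10. ] T [ 0.77 -0.96  0.21] w 70.5
```

>>> arm_command(series=[60, 0, 0, 0.1, 0, 60, 0, 0, 0.2, 0, 60, 0, 0, 0.2, 0, 60, 0, 0, -1, 0, 60, 0, 0, -3, 0])

```text
clock: 6.7
eef_pos: [530.4, -105.4, 69.0]
tool_rot: [3.137, -0.009, -2.854]
force: [-0.0, -1.2, -3.1]
width: 70.3
gripper_force: 71.5
```

>>> arm_command(series=[60, 0, 0, -1, 4, 60, 0, 0, -2, 10, 60, 0, 0, -3, 16, 60, 0, 0, -4, 22, 60, 0, 0, -5, 28.1])

```text
clock: 7.12
eef_pos: [531.3, -106.4, 120.3]
tool_rot: [3.141, -0.007, 2.932]
force: [0.2, 0.6, -3.8]
width: 70.3
gripper_force: 71.6
```

>>> arm_command(series=[60, 0, 0, 0, 0, 60, 0, 0, 0, 0, 60, 0, 0, 0, 0, 60, 0, 0, 0, 0, 60, 0, 0, 0, 0])

```text
clock: 7.53
eef_pos: [531.6, -106.1, 119.3]
tool_rot: [3.141, -0.007, 2.939]
force: [-0.4, 0.1, -3.9]
width: 70.3
gripper_force: 71.6
```

```bash
python3 - <<'E'
from h import *
tilt(); s=monitor.read_state(); print(s["tool_rot"],s["qpos"].round(2))
E
```

```text
slope [-2.21000e-01 -3.00000e-02  1.06654e+02] n 676 726 x [-63.  78.] y [-67.  60.] rect ((8.45901870727539, -2.98382568359375), (143.88565063476562, 138.55224609375), 1.110971212387085) tcp [ 531.8 -106.1  119.4] F [-0.3 -0.4 -3.8] T [0.04 0.06 0.03] w 70.0
[ 3.14121388 -0.00718705  2.9388959 ] [-0.1   0.67  0.38  1.92 -0.4   0.63  1.91]
```

>>> arm_command(series=[60, 1, -2.9, 0, 0, 60, 2, -5.8, 0.5, 0, 60, 3, -8.7, 1.3, 0, 60, 4, -11.6, 2.2, 0, 60, 5, -14.4, 3, 0])

```text
clock: 8.0
eef_pos: [453.1, -238.3, 89.6]
tool_rot: [3.141, -0.006, 2.939]
force: [0.4, -0.9, -3.7]
width: 70.3
gripper_force: 71.7
```

>>> arm_command(series=[60, 0, 0, 0.2, 0, 60, 0, 0, 0.2, 0, 60, 0, 0, 0.2, 0, 60, 0, 0, 0.2, 0, 60, 0, 0, 0.2, 0])

```text
clock: 8.42
eef_pos: [455.0, -235.7, 88.3]
tool_rot: [3.141, -0.005, 2.941]
force: [-0.6, 0.3, -2.7]
width: 70.2
gripper_force: 71.7
```

```bash
python3 - <<'E'
from h import *
tilt(); s=monitor.read_state(); print(s["tool_rot"],s["qpos"].round(2))
im,D=viewer.get_image("scene"); cv2.imwrite("pics/s3.png",cv2.resize(im[170:280,210:350,::-1],None,fx=5.4,fy=5.4,interpolation=cv2.INTER_CUBIC))
E
```

```text
slope [-2.1700e-01 -2.9000e-02  7.5628e+01] n 1003 1437 x [-63.  81.] y [-66.  57.] rect ((10.014087677001953, -1.1623687744140625), (147.81210327148438, 132.14756774902344), 0.9534702897071838) tcp [ 454.9 -235.8   88.3] F [-0.2  0.5 -3.7] T [ 0.01  0.02 -0.04] w 70.1
[ 3.14087127 -0.00546925  2.94082005] [ 0.22  0.68  0.31  2.02 -0.41  0.5   2.19]
```

View pics/s3.png

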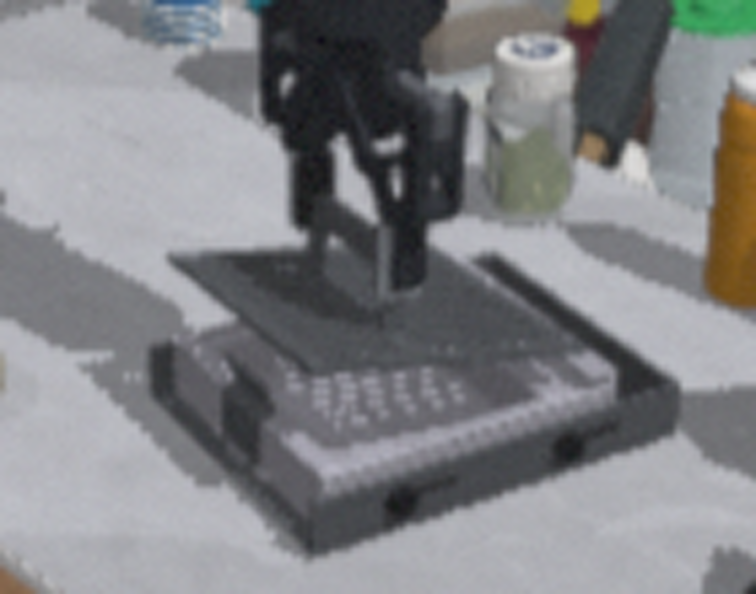

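The grate hangs over the pan, front corner at (170,258) raised and rear edge near (580,340), just in front of the lip. Lowering it to feel for the ledge.

>>> arm_command(series=[60, 0, -0.1, 0.4, 0, 60, 0, -0.2, 0.8, 0, 60, 0, -0.2, 1.2, 0, 60, 0, -0.2, 1.4, 0, 60, 0, -0.2, 1.4, 0])

```text
clock: 8.93
eef_pos: [453.0, -238.7, 73.4]
tool_rot: [3.141, -0.007, 2.938]
force: [-0.3, 1.1, -3.0]
width: 69.9
gripper_force: 71.7
```

>>> arm_command(series=[60, 0, 0, 0.1, 0, 60, 0, 0, 0.2, 0, 60, 0, 0, 0.3, 0, 60, 0, 0, 0.3, 0, 60, 0, 0, 0.3, 0])

```text
clock: 9.35
eef_pos: [453.5, -238.9, 71.2]
tool_rot: [3.141, -0.006, 2.938]
force: [1.1, -1.0, -2.8]
width: 70.1
gripper_force: 71.7
```

>>> arm_command(series=[60, 0, 0, 0.05, 0, 60, 0, 0, 0.1, 0, 60, 0, 0, 0.15, 0, 60, 0, 0, 0.2, 0, 60, 0, 0, 0.2, 0])

```text
clock: 9.77
eef_pos: [452.9, -238.8, 69.2]
tool_rot: [3.141, -0.007, 2.938]
force: [-3.5, 0.3, 2.4]
width: 70.4
gripper_force: 72.2
```

```bash
python3 - <<'E'
from h import *
tilt()
E
```

```text
slope [-1.9800e-01 -2.8000e-02  5.6512e+01] n 1079 1556 x [-62.  86.] y [-66.  60.] rect ((14.895957946777344, 1.638946533203125), (158.28028869628906, 139.6494140625), 0.9128941893577576) tcp [ 452.9 -238.8   69.2] F [-2.6 -0.3  0.9] T [0.25 0.38 0.09] w 70.1
```

>>> arm_command(series=[60, -0.1, 0, -0.03, 0, 60, -0.25, 0, -0.03, 0, 60, -0.4, 0, -0.03, 0, 60, -0.5, 0, -0.03, 0, 60, -0.5, 0, -0.03, 0])

```text
clock: 10.23
eef_pos: [459.0, -239.9, 69.4]
tool_rot: [3.141, -0.005, 2.939]
force: [-1.4, 0.4, -0.3]
width: 70.0
gripper_force: 72.1
```

>>> arm_command(series=[60, -0.1, 0, 0, 0, 60, -0.2, 0, 0, 0, 60, -0.3, 0, 0, 0, 60, -0.3, 0, 0, 0, 60, -0.3, 0, 0, 0])

```text
clock: 10.65
eef_pos: [461.3, -240.4, 69.4]
tool_rot: [3.141, -0.006, 2.938]
force: [-2.9, 1.0, 0.4]
width: 70.1
gripper_force: 72.1
```

>>> arm_command(series=[60, -0.1, 0, 0, 0, 60, -0.2, 0, 0, 0, 60, -0.3, 0, 0, 0, 60, -0.3, 0, 0, 0, 60, -0.3, 0, 0, 0])

```text
clock: 11.07
eef_pos: [462.9, -240.7, 69.2]
tool_rot: [3.14, -0.009, 2.938]
force: [-5.0, 0.7, 2.2]
width: 70.1
gripper_force: 72.3
```

>>> arm_command(series=[60, -0.1, 0, 0, 0, 60, -0.2, 0, 0, 0, 60, -0.2, 0, 0, 0, 60, -0.2, 0, 0, 0, 60, -0.2, 0, 0, 0])

```text
clock: 11.48
eef_pos: [463.8, -240.9, 69.2]
tool_rot: [3.14, -0.011, 2.937]
force: [-7.6, 1.0, 4.0]
width: 70.1
gripper_force: 72.5
```

```bash
python3 - <<'E'
from h import *
tilt()
im,D=viewer.get_image("scene"); cv2.imwrite("pics/s4.png",cv2.resize(im[170:280,210:350,::-1],None,fx=5.4,fy=5.4,interpolation=cv2.INTER_CUBIC))
E
```

```text
slope [-1.9900e-01 -2.7000e-02  5.6507e+01] n 995 1477 x [-62.  76.] y [-66.  58.] rect ((7.9888916015625, -1.7256240844726562), (141.77554321289062, 131.77894592285156), 0.33131006360054016) tcp [ 463.8 -240.9   69.1] F [-6.4  0.4  4.2] T [0.84 1.22 0.06] w 70.3
```

View pics/s4.png

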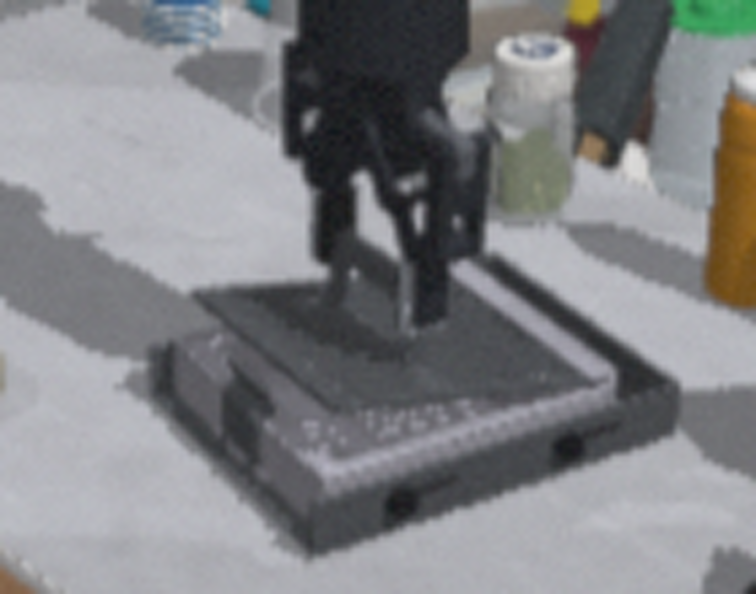

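The rear edge has gone into the lip on the right at about (600,375). The grate is still rolled by about 0.03, which wedges it. I'll raise and lower the tool gently so that lip and ledge level it.

>>> arm_command(series=[60, 0.15, 0, -0.1, 0, 60, 0.15, 0, -0.2, 0, 60, 0.15, 0, -0.3, 0, 60, 0.15, 0, -0.4, 0, 60, 0.15, 0, -0.5, 0])

```text
clock: 12.0
eef_pos: [466.5, -241.4, 73.9]
tool_rot: [-3.142, -0.004, 2.938]
force: [6.0, -2.7, -15.6]
width: 70.5
gripper_force: 72.1
```

```bash
python3 - <<'E'
from h import *
tilt()
E
```

```text
slope [-2.6500e-01 -2.4000e-02  6.0931e+01] n 933 1398 x [-64.  72.] y [-67.  59.] rect ((19.28424072265625, -3.6318206787109375), (133.39862060546875, 171.6761474609375), 87.72473907470703) tcp [ 466.6 -241.4   74. ] F [  5.3  -3.  -14.6] T [ 1.01 -0.77 -0.29] w 70.1
```

>>> arm_command(series=[60, 0, 0, 0.1, 0, 60, 0, 0, 0.2, 0, 60, 0, 0, 0.3, 0, 60, 0, 0, 0.4, 0, 60, 0, 0, 0.4, 0])

```text
clock: 12.47
eef_pos: [464.4, -241.1, 70.5]
tool_rot: [3.141, -0.007, 2.939]
force: [-0.8, 0.8, -3.7]
width: 70.1
gripper_force: 73.3
```

```bash
python3 - <<'E'
from h import *
tilt()
E
```

```text
slope [-2.1900e-01 -2.8000e-02  5.7784e+01] n 991 1454 x [-63.  75.] y [-67.  59.] rect ((8.127113342285156, -3.2484588623046875), (142.57183837890625, 130.0711669921875), 0.7229564189910889) tcp [ 464.4 -241.1   70.5] F [-0.1 -0.4 -4.5] T [ 0.97 -0.08  0.09] w 70.7
```

>>> arm_command(series=[60, 0, 0, 0.1, 0, 60, 0, 0, 0.2, 0, 60, 0, 0, 0.3, 0, 60, 0, 0, 0.4, 0, 60, 0, 0, 0.4, 0])

```text
clock: 12.93
eef_pos: [462.6, -240.9, 66.8]
tool_rot: [3.141, -0.009, 2.939]
force: [-6.7, 1.6, 7.8]
width: 69.9
gripper_force: 74.5
```

>>> arm_command(series=[60, 0, 0, 0.1, 0, 60, 0, 0, 0.2, 0, 60, 0, 0, 0.2, 0, 60, 0, 0, 0.2, 0, 60, 0, 0, 0.2, 0])

```text
clock: 13.35
eef_pos: [462.1, -240.9, 65.1]
tool_rot: [3.14, -0.01, 2.938]
force: [-8.9, 2.1, 9.0]
width: 70.1
gripper_force: 74.5
```

```bash
python3 - <<'E'
from h import *
tilt()
E
```

```text
slope [-1.4900e-01 -2.7000e-02  5.2419e+01] n 1047 1541 x [-61.  79.] y [-66.  59.] rect ((8.615684509277344, -2.786376953125), (130.27798461914062, 143.5366973876953), 89.52979278564453) tcp [ 462.2 -240.9   65.1] F [-8.   1.9  9.6] T [0.94 1.07 0.15] w 69.9
```

>>> arm_command(series=[85, 0, 0, 0, 0, 90, 0, 0, 0, 0, 100, 0, 0, 0, 0, 100, 0, 0, 0, 0, 100, 0, 0, 0, 0])

```text
clock: 13.82
eef_pos: [465.4, -241.5, 64.5]
tool_rot: [-3.141, -0.005, 2.939]
force: [0.4, 0.5, 0.4]
width: 85.3
gripper_force: 0.0
```

```bash
python3 - <<'E'
from h import *
tilt()
im,D=viewer.get_image("scene"); cv2.imwrite("pics/s5.png",cv2.resize(im[170:280,210:350,::-1],None,fx=5.4,fy=5.4,interpolation=cv2.INTER_CUBIC))
E
```

```text
slope [-2.0000e-03 -4.0000e-03  3.8346e+01] n 1151 1639 x [-71.  78.] y [-62.  63.] rect ((3.6934127807617188, 2.4383926391601562), (135.76089477539062, 153.37753295898438), 88.76239776611328) tcp [ 465.2 -241.4   64.4] F [-0.8  0.2 -0.5] T [ 0.02 -0.03  0.04] w 85.3
```

View pics/s5.png

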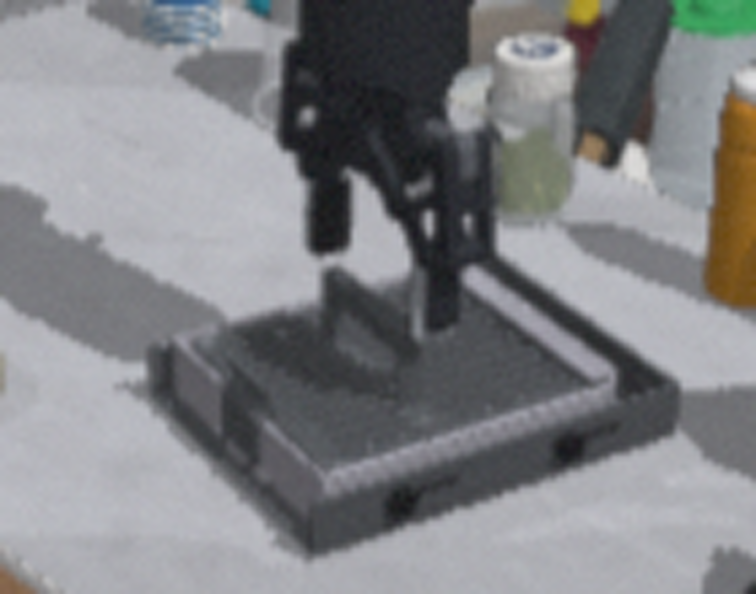

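On release the grate dropped: in the picture it lies level inside the pan, with its front edge behind the clip at (240,410) and its rear under the lip. I'll lift clear, check the heights at each edge, then press on the handle.

>>> arm_command(series=[100, 0, 0, -1, 0, 100, 0, 0, -3, 0, 60, 0, 0, -5, 0, 30, 0, 0, -6, 0, 0, 0, 0, -6, 0])

```text
clock: 14.33
eef_pos: [466.6, -242.2, 126.8]
tool_rot: [-3.141, -0.001, 2.938]
force: [1.7, -0.0, 0.3]
width: 51.0
gripper_force: 0.0
```

>>> arm_command(series=[0, 0, 0, 0, 0, 0, 0, 0, 0, 0, 0, 0, 0, 0, 0, 0, 0, 0, 0, 0, 0, 0, 0, 0, 0])

```text
clock: 14.75
eef_pos: [464.6, -241.2, 123.7]
tool_rot: [3.141, -0.007, 2.938]
force: [0.3, -1.1, 0.6]
width: 0.0
gripper_force: 0.0
```

```bash
cat > chk.py <<'E'
from h import *
th=np.radians(-11.5); ex=np.array([np.cos(th),np.sin(th)]); ey=np.array([-ex[1],ex[0]]); c=np.array([484.2,-250.9])
for n in("scene","top"):
    Q=[];I=[]
    for _ in range(4):
        im,D=viewer.get_image(n); Q.append(cloud(n,D)); I.append(im)
    P=np.mean(Q,0); X=(P[:,:,:2]-c)@ex; Y=(P[:,:,:2]-c)@ey; Z=P[:,:,2]; dk=im.max(2)<115
    print(n)
    for x0,x1 in[(-86,-76),(-76,-66),(-60,-30),(-5,20),(25,48)]:
        for y0,y1 in[(-60,-30),(30,68)]:
            m=(X>x0)&(X<x1)&(Y>y0)&(Y<y1)&(Z>20)&(Z<60)&dk
            print((x0,y0),m.sum(),np.median(Z[m]).round(1) if m.any() else None,end="; ")
    k=(X<-76)&(X>-100)&(abs(Y-6)<14)&(Z>41)&(Z<65); print("\nclip",k.sum(),P[k].mean(0),np.percentile(X[k],[5,50,95]) if k.any() else "",Z[k].max() if k.any() else "")
    m=(X>-60)&(X<0)&(abs(Y)<60)&(Z>60)&(Z<85)&dk; print("handle X,Y,z",X[m].mean() if m.any() else "",Y[m].mean() if m.any() else "",m.sum(), np.percentile(Z[m],97) if m.any() else "")
    if n=="top": cv2.imwrite("pics/t6.png",cv2.resize(im[175:285,270:380,::-1],None,fx=5.4,fy=5.4,interpolation=cv2.INTER_CUBIC))
print(monitor.read_state()["eef_pos"])
E
python3 chk.py
```

```text
scene
(-86, -60) 29 38.7; (-86, 30) 26 39.0; (-76, -60) 24 38.9; (-76, 30) 25 39.0; (-60, -60) 74 38.8; (-60, 30) 100 38.8; (-5, -60) 54 38.7; (-5, 30) 12 38.8; (25, -60) 53 38.8; (25, 30) 62 38.4; 
clip 29 [ 399.20852948 -228.19372367   48.69344896] [-90.28808265 -87.80290261 -85.46695118] 57.48905901924847
handle X,Y,z -28.36951338209011 -3.5244480744185633 132 78.41092594511368
top
(-86, -60) 2 37.7; (-86, 30) 0 None; (-76, -60) 2 37.1; (-76, 30) 0 None; (-60, -60) 0 None; (-60, 30) 0 None; (-5, -60) 0 None; (-5, 30) 9 37.7; (25, -60) 0 None; (25, 30) 42 36.6; 
clip 0 [nan nan nan]  
handle X,Y,z   0 
[ 465.06383384 -241.33515284  124.3628568 ]chk.py:13: RuntimeWarning: Mean of empty slice.
  k=(X<-76)&(X>-100)&(abs(Y-6)<14)&(Z>41)&(Z<65); print("\nclip",k.sum(),P[k].mean(0),np.percentile(X[k],[5,50,95]) if k.any() else "",Z[k].max() if k.any() else "")
  ret = um.true_divide(
```

The grate lies level at seat height along every edge. I'll press the handle gently as asked, to make sure of the clip.

>>> arm_command(series=[0, 0.3, 0, 0.5, 0, 0, 0.65, 0, 1.5, 0, 0, 0.65, 0, 2.7, 0, 0, 0.65, 0, 3.7, 0, 0, 0.65, 0, 4.2, 0])

```text
clock: 15.57
eef_pos: [457.7, -239.5, 81.1]
tool_rot: [3.141, -0.008, 2.938]
force: [-0.3, 0.7, -0.5]
width: 0.0
gripper_force: 0.0
```

>>> arm_command(series=[0, 0, 0, 0.1, 0, 0, 0, 0, 0.2, 0, 0, 0, 0, 0.3, 0, 0, 0, 0, 0.4, 0, 0, 0, 0, 0.5, 0])

```text
clock: 15.98
eef_pos: [458.7, -240.1, 77.7]
tool_rot: [3.141, -0.005, 2.938]
force: [-0.7, -0.1, 0.3]
width: -0.0
gripper_force: 0.0
```

>>> arm_command(series=[0, 0, 0, 0.05, 0, 0, 0, 0, 0.1, 0, 0, 0, 0, 0.15, 0, 0, 0, 0, 0.2, 0, 0, 0, 0, 0.2, 0])

```text
clock: 16.4
eef_pos: [458.6, -240.0, 77.0]
tool_rot: [3.141, -0.005, 2.938]
force: [-3.2, 0.7, 14.9]
width: 0.2
gripper_force: 7.4
```

>>> arm_command(series=[0, 0, 0, -1, 0, 0, 0, 0, -4, 0, 0, 0, 0, -8, 0, 0, 0, 0, -11, 0, 0, 0, 0, -14, 0])

```text
clock: 16.82
eef_pos: [459.2, -240.3, 217.6]
tool_rot: [-3.142, -0.005, 2.938]
force: [0.5, -0.4, -0.4]
width: -0.4
gripper_force: 0.0
```

>>> arm_command(series=[0, 0, 3, 0, 0, 0, 0, 7, 0, 0, 0, 0, 11, 0, 0, 0, 0, 15, 0, 0, 0, 0, 18, 0, 0])

```text
clock: 17.23
eef_pos: [495.9, -60.1, 215.9]
tool_rot: [3.14, -0.006, 2.941]
force: [-0.1, 1.0, 0.1]
width: 0.2
gripper_force: 0.0
```

>>> arm_command(series=[0, 0, 3, 0, 0, 0, 0, 7, 0, 0, 0, 0, 11, 0, 0, 0, 0, 14, 0, 0, 0, 0, 14, 0, 0])

```text
clock: 17.65
eef_pos: [524.7, 81.9, 215.4]
tool_rot: [3.137, -0.006, 2.949]
force: [-0.4, -0.1, 0.4]
width: -0.1
gripper_force: 0.0
```

```bash
python3 chk.py 2>/dev/null
```

```text
scene
(-86, -60) 28 38.9; (-86, 30) 26 39.2; (-76, -60) 25 39.1; (-76, 30) 22 38.9; (-60, -60) 76 38.7; (-60, 30) 102 38.7; (-5, -60) 56 38.7; (-5, 30) 11 38.5; (25, -60) 51 38.9; (25, 30) 58 38.6; 
clip 27 [ 399.14559383 -228.26220438   48.85296009] [-90.430279  -88.2662455 -85.4170848] 56.028798304848955
handle X,Y,z -28.252530158406785 -2.982268240223256 134 78.28984247303478
top
(-86, -60) 30 37.4; (-86, 30) 41 37.0; (-76, -60) 32 37.2; (-76, 30) 33 37.6; (-60, -60) 82 36.8; (-60, 30) 84 37.0; (-5, -60) 67 36.6; (-5, 30) 52 36.9; (25, -60) 56 36.9; (25, 30) 61 36.8; 
clip 30 [ 399.99884648 -227.11811794   50.19857347] [-90.52009972 -87.30487422 -83.96006117] 56.64748760639164
handle X,Y,z -26.558928578460772 4.071585616771554 111 77.7660519400418
[523.74610665  71.85042439 215.74098231]
```

View pics/t6.png

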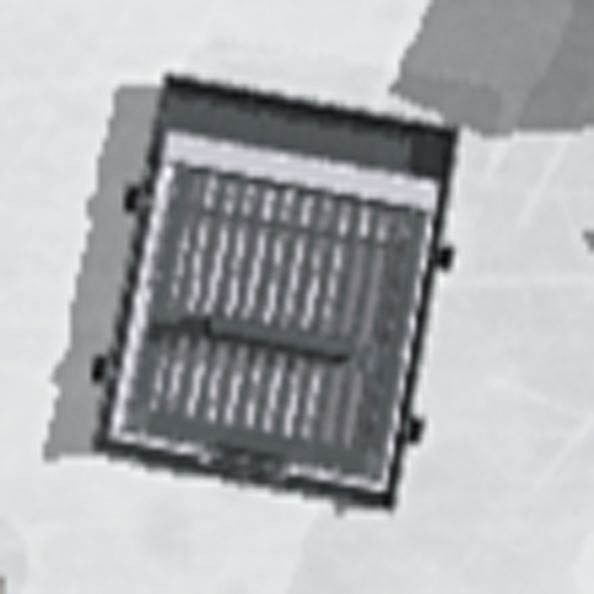

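The top view shows the grate inside the pan with its rear under the lip at (300,170) and the clip at (245,462) sprung in over its front edge. It is level all round.

```bash
python3 -c "
from h import *
print(workorder.finish_job())"
```

```text
the job is handed in; nothing more can be done
None
```

The grate is back in the tray, level all round, rear edge under the lip and clip sprung over the front, and the job is handed in at about 18 s; the front was not swung down under control but fell the last 20 mm or so when I opened the fingers, probably snapping the clip then, and a 15 N press on the handle afterwards moved nothing.

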